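# Sweep the loose screw caps through the gate into the cap magazine's lane

## Task

Fill the lane of the cap magazine with a fingertip, without pinching or lifting anything: sweep the three white screw caps that lie loose on its black deck through the narrow gate one at a time. Push each cap gently in until the spring pawl has snapped shut behind it before the next one enters the gate, so that at the end all three lie flat in single file behind the shut pawl. Leave the dropper bottle, rubber stopper, tweezers and pen where they are.

Things in the scene. Friction and masses are not known exactly. Their poses are not given: they have to be found in the camera images.
- tray: Black plastic cap magazine, fixed. Origin on its underside; the deck's top, where the caps lie, is 8 mm above it. x runs along the centre line toward the lane (roughly away from the robot), y left, z up. Wide deck: x -68 to 3, y +-67 mm, then tapering to the lane. Aluminium rails 5 mm wide and 5 mm high (tops 13 mm above origin) edge it, inner faces x -63, y +-62.
- gate (a point): Centre of the narrow gate, the lane's mouth, at deck height, at tray (66, 0) mm. Two slanting rails, 5 mm high and 6 mm thick, funnel to it: inner faces from tray (-2, +-62) to (67, +-17). The straight lane behind it is 34 mm wide (inner faces y +-17), walls 5 mm high. Fingertips from 15 to 18 mm above the tray's origin pass over rails and pawl and still push a cap (cap tops are at 22 mm).
- lane_end (a point): Foot of the inner face of the orange end stop on the centre line, at deck height, at tray (184, 0) mm; the stop's top is 18 mm above the tray's origin. The lane takes three caps in single file with about 8 mm to spare between the end stop and the shut pawl.
- pawl (a joint): Steel spring pawl (one-way latch) in the lane's left wall, pivot at tray (72, 18.5) mm, upright axis. 0 rad = shut (its 22 mm leaf slants inward across half the lane), 0.98 = folded to the wall. A cap pushed in swings it open with under 0.3 N; it springs shut once the cap's centre is past x = 101 mm, and the cap cannot come back. Leaf and pivot tops 12.5 to 14.6 mm above the tray's origin.
- pawl_tip (a point): Tip of the pawl's leaf; shut, it is at tray (84.6, 0.5) mm, 12.5 mm above the tray's origin.
- cap_a: White ribbed plastic screw cap lying loose and level on the wide deck: 30 mm in diameter, 14 mm high, about 12 g. Origin at the centre of its underside, z up. It slides without tipping when pushed at its side (friction about 0.6); driven square on into a slanting rail it can jam.
- cap_b: Second white screw cap, like cap_a; origin at the centre of its underside.
- cap_c: Third white screw cap, like cap_a; origin at the centre of its underside.
- stopper: Bystander: brown-red rubber stopper standing left of the tray, 35 mm across the top, 26 mm high; origin at the centre of its underside.
- dropper_bottle: Bystander: small brown dropper bottle with black teat, 33 mm across, 102 mm tall, standing left of the tray; origin at the centre of its underside.
- tweezers: Bystander: tweezers lying left of the tray, 126 mm long, 16 mm wide, 9 mm high; origin under the centre.
- marker_pen: Bystander: black and white marker pen lying right of the tray, 135 mm long, 17 mm thick; origin under the centre.
Things that resemble listed ones, but are neither listed nor needed, are in the scene too. What is shaped like the cap_c but turquoise is not meant.

How it is judged:
By the outcome, as a careful person would: the job done as asked, in the order asked, and still so for the second after the job is handed in, with the robot touching nothing.
It also fails if it takes over 58 s, if anything falls off the work surface, if the arm or the gripper's body presses on something with over 40 N, if the wrist force passes 120 N, or if a joint passes its speed limit or range.

## Robot

A 6-joint arm with a two-finger parallel gripper is mounted at the origin on a cart in front of the work surface, level with it; the furniture and walls round the work are solid. World frame = base frame: x ahead of the robot, y to its left, z up, the work surface at z = 0. Lengths are in m, angles in rad, forces in N, time in s.
With the tool pointing down it reaches from about 0.25 to 0.775 m from the base axis. Payload 4 kg.
Tool frame: the origin (TCP) lies midway between the tips of the shut fingers; the grasp point (between the pads) lies 19 mm behind it; z points along the fingers, y is the direction in which the jaws open and shut (so a half turn about z gives the same grasp; the last joint's range is limited). The gripper opens to 94 mm and grips with 3 to 60 N. Pads are 16 mm wide; open, the fingers measure 119 mm over their backs; the gripper's body (75 mm by 177 mm) begins 78 mm behind the grasp point.
Start: joints at [1.125, 0.087, 1.371, -0, 1.684, -0.103], TCP at [0.185, 0.518, 0.206] pointing down, gripper open.
Joint ranges: [-3.1, 3.1], [-0.76, 2.03], [0.27, 2.55], [-1.08, 4.22], [0.17, 2.65], [-2.57, 2.57]. Speed limits (rad/s): [2.79, 2.79, 3.14, 3.14, 3.14, 3.14].

## Interface

Orientations are given as [roll, pitch, yaw] about the fixed x, y, z axes, in that order (R = Rz(yaw) Ry(pitch) Rx(roll)).
In Python, from bench import get_obs, snapshot, ticket gives the robot as it stands.
- The arm moves only by the shell command python3 -m creep 'ROWS' [OPENING]. ROWS is JSON, a list that holds one entry, the list of rows, each a list of 4 numbers: the shift along the tool's x, y, z in mm, then the turn about the tool's z in degrees. A call has 1 to 8 rows; each row shifts and turns the commanded pose from where the row before left it, along the tool's axes as they then stand; what a row does not reach is not made up. A row lasts 1/8 s, in which the tool goes at most 62.5 mm and 10.7 degrees, less where a joint would pass 70% of its speed; a pose out of reach is approached as far as the arm can. A call with a gripper value outside its range is refused whole. OPENING is the opening, from 0 (shut) to 1 (fully open), set as the call begins (- or left out, the last holds). The fingers move at their own pace and stop on an object; the grip force is fixed at half the most. Time passes only in rows, so rows that do not move let the fingers close. It gives the time, the measured TCP pose, the force and the opening at its end, in the units of the state.
- get_obs(): the state, without advancing time (a new reading comes with each control period).
- snapshot(name): name is "side" or "top" or "wrist"; returns a dict with "color" (384x512x3 uint8, red, green, blue), "depth" (384x512 float32, m along the optical axis (not along the pixel's ray), 0 where there is no reading), "fx", "fy", "cx", "cy" (pixels), "distortion" ([k1, k2, p1, p2, k3] as OpenCV has them; the pictures are not rectified), "extrinsics" (4x4, takes a point from world to camera coordinates). Camera axes: x right, y down, z forward; pixel columns grow to the right and rows downward; lengths in m; the calibration is good to about 2 mm. A picture is of the moment at which its call begins.
- ticket.close_job(): hands the job in, once; it reports no verdict.
The state is a dict: "time": time; "joint_positions": joint angles; "qvel": joint speeds; "joint_torque": joint torques, N m; "tool_pos": TCP position; "ee_rot": TCP orientation; "wrist_force": force on the tool from outside, world axes, zero at the start; "wrist_torque": the same for the moment, N m; "width": finger opening in m.
Only numpy, scipy, OpenCV 4.12 (cv2) and the standard library are available. Lean on these libraries where they do the work, as an engineer would, in place of code of your own. Each camera call takes 0.05 s, during which the arm holds its last target. There are 200 camera calls.

## Working session

There is one attempt and no reset: what is moved stays moved. The work goes in short steps, Python scripts to look and compute and a shell command to move; the robot and the scene stay as the last step left them, time stands still between calls to the robot, and variables do not carry over. Pictures are saved under pics/ and viewed, on a budget of 10 in all, crops included, one or two more only if the job needs it, and the job is handed in when it is done.

```bash
ls; mkdir -p pics
cat > h.py <<'E'
import numpy as np,cv2
from bench import get_obs,snapshot
def cam(s):
    K=np.array([[s["fx"],0,s["cx"]],[0,s["fy"],s["cy"]],[0,0,1.]]);return K,np.array(s["distortion"],float),np.array(s["extrinsics"])
def px2w(s,uv,z):
    K,d,E=cam(s);n=cv2.undistortPoints(np.array(uv,float).reshape(-1,1,2),K,d).reshape(-1,2)
    R,t=E[:3,:3],E[:3,3];c=-R.T@t;r=np.c_[n,np.ones(len(n))]@R
    return c+r*((z-c[2])/r[:,2])[:,None]
def w2px(s,P):
    K,d,E=cam(s);return cv2.projectPoints(np.array(P,float).reshape(-1,1,3),cv2.Rodrigues(E[:3,:3])[0],E[:3,3],K,d)[0].reshape(-1,2)
def depthw(s,uv):
    return [ (lambda z: (np.linalg.inv(cam(s)[2])@np.r_[np.r_[cv2.undistortPoints(np.array([[p]],float),*cam(s)[:2])[0,0],1]*z,1])[:3])(s["depth"][int(p[1]),int(p[0])]) for p in uv]
def save(s,n,crop=None,k=1):
    im=s["color"][...,::-1]
    if crop: x0,y0,x1,y1=crop;im=im[y0:y1,x0:x1]
    cv2.imwrite("pics/"+n,cv2.resize(im,None,fx=k,fy=k,interpolation=cv2.INTER_CUBIC))
E
python3 - <<'E'
from h import *
import pickle
s=snapshot("top");save(s,"top0.png",k=1.5);pickle.dump(s,open("top0.pkl","wb"))
o=get_obs();print({k:np.round(v,3) for k,v in o.items()})
E
```

```text
pics
{'time': np.float64(0.05), 'joint_positions': array([ 1.125,  0.088,  1.372, -0.   ,  1.684, -0.103]), 'qvel': array([-0.001, -0.001, -0.001,  0.   ,  0.   , -0.003]), 'joint_torque': array([ 3.0000e-03, -3.4155e+01, -3.0359e+01,  7.2000e-02,  3.1000e-02,
       -0.0000e+00]), 'tool_pos': array([0.185, 0.518, 0.204]), 'ee_rot': array([-3.139, -0.   ,  2.799]), 'wrist_force': array([ 0.837, -0.517,  0.505]), 'wrist_torque': array([-0.027,  0.017, -0.061]), 'width': np.float64(0.094)}
```

View pics/top0.png

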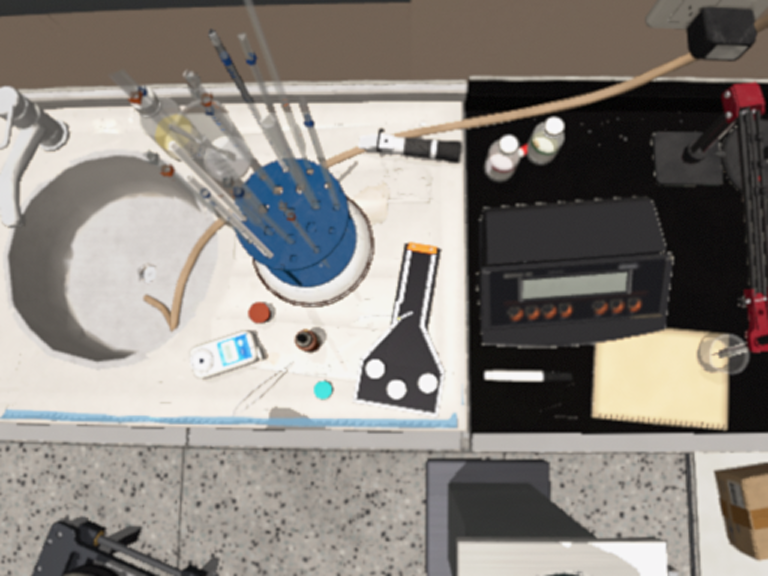

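The top view shows the tray with its orange stop at (422,248) and three white caps at (375,369), (397,389) and (428,383). A turquoise look-alike lies at (323,390) on the worktop. The stopper is at (260,313), the bottle at (307,341), the tweezers at about (265,388) and the pen at (527,376). All pixels are in the 1.5x picture. The bottle caps at (508,145) and (553,125) are white too, but they are on bottles. I choose the three white caps on the deck and will check them in a close crop.

Run:
```python
from h import *
import pickle
s=pickle.load(open("top0.pkl","rb"))
save(s,"crop0.png",(205,155,305,280),4.8)
print(cam(s))
print(np.round(depthw(s,[(250,246),(264,259),(285,255),(270,240),(282,165),(215,260)]),4))
# caps: white blobs
im=s["color"].astype(int)
m=((im.min(2)>150)).astype(np.uint8);m[:, :238]=0;m[:,295:]=0;m[:225]=0;m[270:]=0
n,l,st,c=cv2.connectedComponentsWithStats(m,connectivity=4)
for i in range(1,n):
    if st[i,4]>20: print(st[i],c[i],px2w(s,[c[i]],.022)[0])
hsv=cv2.cvtColor(s["color"],cv2.COLOR_RGB2HSV);m=cv2.inRange(hsv,(8,150,120),(25,255,255));m[:,:260]=0;m[:,300:]=0;m[:150]=0;m[180:]=0
p=np.argwhere(m)[:,::-1];print("orange",p.mean(0),p.min(0),p.max(0),px2w(s,[p.mean(0)],.018))
```

```text
(array([[381.40963511,   0.        , 257.29069206],
       [  0.        , 381.40963511, 192.48428097],
       [  0.        ,   0.        ,   1.        ]]), array([-0.05722627,  0.        ,  0.        ,  0.        ,  0.        ]), array([[ 0.00950025, -0.99932375, -0.03552172,  0.26763719],
       [-0.98630379, -0.00351493, -0.16490143,  0.53307155],
       [ 0.16466506,  0.03660182, -0.98567019,  0.82885196],
       [ 0.        ,  0.        ,  0.        ,  1.        ]]))
[[0.4096 0.2877 0.0251]
 [0.3802 0.2551 0.0245]
 [0.3897 0.2068 0.0235]
 [0.4245 0.2415 0.0096]
 [0.6028 0.2135 0.0222]
 [0.3766 0.3697 0.016 ]]
[238 225  18  36 229] [242.930131   234.37991266] [0.43649227 0.30475156 0.022     ]
[283 225  12  45 215] [291.15813953 240.73953488] [0.42258556 0.19241577 0.022     ]
[244 240  12  12 128] [249.640625 245.5     ] [0.41084815 0.28873278 0.022     ]
[279 249  13  13 137] [284.84671533 254.93430657] [0.38987643 0.20708071 0.022     ]
[258 253  13  13 136] [263.84558824 259.16176471] [0.37979887 0.25550239 0.022     ]
[238 266  21   4  48] [245.3125     268.10416667] [0.35899337 0.29808003 0.022     ]
orange [280.84146341 165.62195122] [271 162] [291 169] [[0.60229307 0.21614176 0.018     ]]
```

View pics/crop0.png

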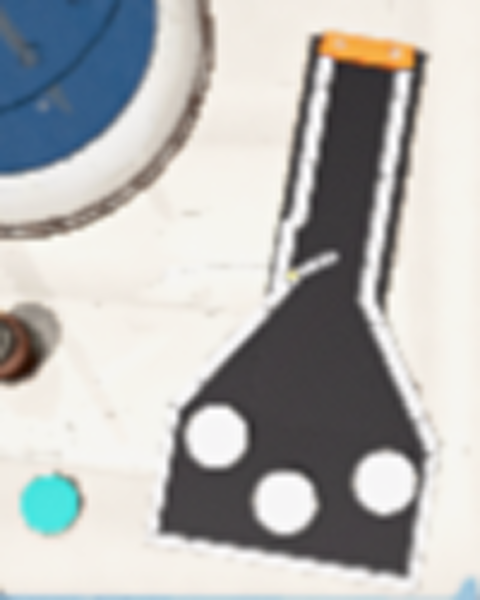

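The crop shows three round white caps inside the rails at (215,436), (285,502) and (384,482), with the turquoise one outside at (50,503), so the choice holds. The pawl tip is at (335,256), its pivot at (292,275), and the stop's inner edge at about (365,68).

Run:
```python
from h import *
import pickle
from scipy.optimize import least_squares
s=pickle.load(open("top0.pkl","rb"))
L=[((67,-17,13),(360,300)),((-2,62,13),(186,415)),((-2,-62,13),(424,452)),((-63,62,13),(166,528)),((-63,-62,13),(409,571)),((84.6,.5,12.5),(336,256)),((72,18.5,14.6),(292,275)),((184,0,18),(365,67))]
P=np.array([a for a,b in L])/1000;uv=(np.array([b for a,b in L])+.5)/4.8-.5+[205,155]
def W(q,P):
    c,sn=np.cos(q[2]),np.sin(q[2]);P=np.atleast_2d(P);return np.c_[q[0]+c*P[:,0]-sn*P[:,1],q[1]+sn*P[:,0]+c*P[:,1],P[:,2]]
f=lambda q:(w2px(s,W(q,P))-uv).ravel()
r=least_squares(f,[.42,.25,0],x_scale=[.1,.1,1],loss='soft_l1');q=r.x
print(q,np.degrees(q[2]));print(np.round(f(q).reshape(-1,2),2))
np.save("q.npy",q)
for w in [(.4108,.2887),(.3899,.2071),(.3798,.2555)]:
    d=np.array(w)-q[:2];c,sn=np.cos(q[2]),np.sin(q[2]);print(np.round(1000*np.array([c*d[0]+sn*d[1],-sn*d[0]+c*d[1]]),1))
```

```text
[ 0.41615841  0.24523976 -0.15776801] -9.039440944124163
[[ 0.47 -0.52]
 [-1.09 -1.12]
 [ 1.52 -0.05]
 [-1.42  1.25]
 [ 0.61  1.36]
 [-0.65  0.2 ]
 [ 0.18  0.12]
 [ 0.12 -1.15]]
[-12.1  42.1]
[-19.9 -41.8]
[-37.5   4.4]
```

Run:
```python
from h import *
import pickle
q=np.load("q.npy")
s2=snapshot("side");pickle.dump(s2,open("side0.pkl","wb"));save(s2,"side0.png",k=1.5)
for nm in("top","side"):
    s=pickle.load(open(nm+"0.pkl","rb"))
    v,u=np.nonzero(s["depth"]>0);K,d,E=cam(s)
    n=cv2.undistortPoints(np.c_[u,v].astype(float).reshape(-1,1,2),K,d).reshape(-1,2)
    X=(np.c_[n,np.ones(len(n))]*s["depth"][v,u][:,None]-E[:3,3])@E[:3,:3]
    d=X[:,:2]-q[:2];c,sn=np.cos(q[2]),np.sin(q[2]);tx=1000*(c*d[:,0]+sn*d[:,1]);ty=1000*(-sn*d[:,0]+c*d[:,1]);z=X[:,2]*1000
    print(nm,"rows tx from 240 down, cols ty 240..-240 (30mm) max z")
    for a in range(240,-150,-30):
        print(a,[int(z[m].max()) if (m:=((abs(tx-a)<15)&(abs(ty-b)<15))).any() else -1 for b in range(240,-241,-30)])
```

```text
top rows tx from 240 down, cols ty 240..-240 (30mm) max z
240 [194, 496, 498, 532, 195, 19, 5, 4, 6, 10, 10, 96, 96, 97, 98, 97, 98]
210 [439, 494, 498, 528, 197, 40, 4, 17, 21, 19, 11, 98, 101, 100, 100, 100, 100]
180 [521, 509, 506, 558, 472, 197, 4, 21, 23, 21, 10, 99, 100, 100, 100, 100, 99]
150 [429, 412, 226, 197, 197, 196, 5, 18, 15, 18, 11, 98, 100, 99, 92, 90, 83]
120 [490, 493, 627, 424, 418, 41, 6, 18, 14, 17, 10, 86, 84, 77, 77, 71, 64]
90 [41, 196, 478, 197, 194, 21, 7, 17, 18, 18, 10, 66, 67, 59, 55, 52, 51]
60 [31, 31, 25, 22, 4, 5, 7, 18, 13, 18, 10, 11, 51, 43, 42, 40, 40]
30 [31, 32, 58, 102, 53, 7, 17, 18, 13, 18, 18, 10, 2, 19, 17, 18, 17]
0 [32, 6, 6, 104, 60, 7, 28, 28, 14, 26, 26, 10, 16, 17, 17, 16, 10]
-30 [32, 27, 8, 6, 16, 6, 26, 28, 27, 27, 27, 9, 6, 3, 2, 3, 3]
-60 [4, 12, 11, 7, 20, 16, 18, 17, 27, 18, 18, 10, 8, 2, 1, 1, 2]
-90 [12, 11, 10, 10, 13, 11, 11, 10, 12, 9, 9, 9, 8, 1, 0, -27, -28]
-120 [12, 10, 11, 10, 10, 8, 10, 7, -5, -50, -50, -50, -29, -28, -29, -1, -1]
side rows tx from 240 down, cols ty 240..-240 (30mm) max z
240 [193, 446, 417, 440, 66
[... 205 characters left out ...]
[428, 401, 196, 196, 196, 196, 3, 17, 17, 17, 10, 98, 99, 98, 90, 89, 82]
120 [473, 472, 467, 373, 417, 31, 6, 18, 17, 17, 10, 86, 83, 76, 75, 71, 64]
90 [193, 465, 467, 195, 193, 13, 6, 17, 17, 17, 9, 65, 67, 61, 54, 53, 51]
60 [30, 29, 28, 24, 4, 4, 4, 17, 16, 19, 9, 9, 50, 43, 41, 40, 39]
30 [29, 28, 60, 99, 2, 6, 17, 17, 13, 17, 16, 8, 1, 12, 14, 16, 16]
0 [32, 5, 64, 105, 5, 7, 26, 26, 13, 25, 25, 9, 15, 17, 16, 15, 9]
-30 [32, 26, 10, 4, 5, 6, 27, 26, 26, 27, 26, 9, 3, 1, 1, 1, 2]
-60 [9, 11, 10, 7, 18, 14, 18, 25, 25, 17, 18, 9, 6, 0, 1, 1, 1]
-90 [13, 12, 9, 10, 10, 10, 10, 9, 9, 10, 10, 8, 6, 0, 1, -29, -30]
-120 [13, 10, 10, 8, 8, 9, 8, 7, -2, -52, -52, -52, -29, -30, -30, -32, -1]
```

View pics/side0.png

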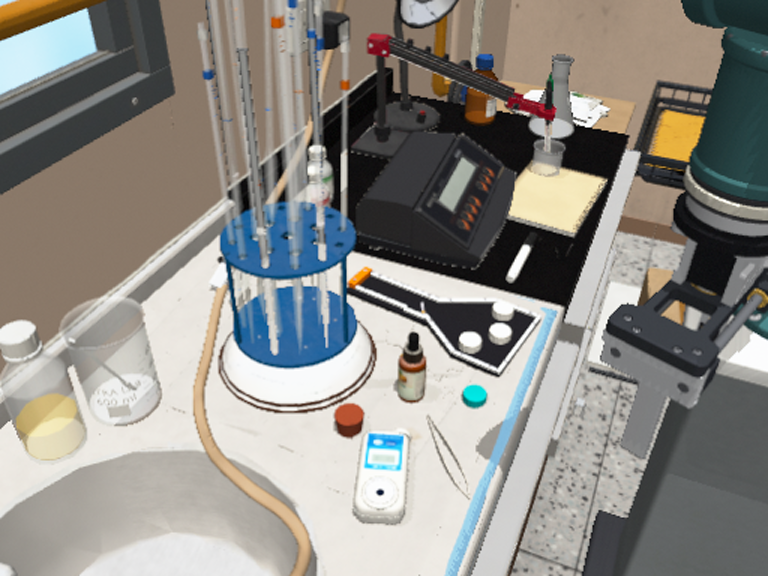

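The side view shows the blue pipette rack at (290,300), about 0.2 m tall, left of the lane, so gripper-body clearance matters. The bottle is at (411,368), and the balance, about 100 mm high, is on the right. I'll push with the fingers parted a little as a two-point fork. First I go above the deck for a wrist view.

```bash
python3 -m creep '[[[-44,-26,0,0],[-44,-26,0,0],[-44,-26,0,0],[-44,-26,0,0],[-44,-26,0,0],[-44,-26,0,0],[-42,-24,0,0],[0,0,0,0]]]' 0.21
python3 - <<'E'
from h import *
import pickle
s=snapshot("wrist");save(s,"w1.png",k=1.5);pickle.dump(s,open("w1.pkl","wb"))
o=get_obs();print(o["tool_pos"],np.degrees(o["ee_rot"]),o["width"],o["joint_positions"],o["wrist_force"])
E=np.array(s["extrinsics"]);print("cam pos",-E[:3,:3].T@E[:3,3])
E
```

```text
time: 1.1
tool_pos: [0.4139, 0.2433, 0.2047]
ee_rot: [-3.14, -0.001, 2.793]
wrist_force: [-0.5, 0.8, -0.8]
width: 0.0204
[0.41282305 0.24469872 0.20487595] [-1.79970798e+02 -8.23432318e-02  1.60185570e+02] 0.020124611438849718 [ 4.16391425e-01 -6.87461366e-02  1.52915789e+00  6.27662917e-04
  1.68257234e+00 -8.08508649e-01] [-0.25404163 -0.22686903 -0.09176984]
cam pos [0.34514371 0.26862927 0.38451626]
```

View pics/w1.png

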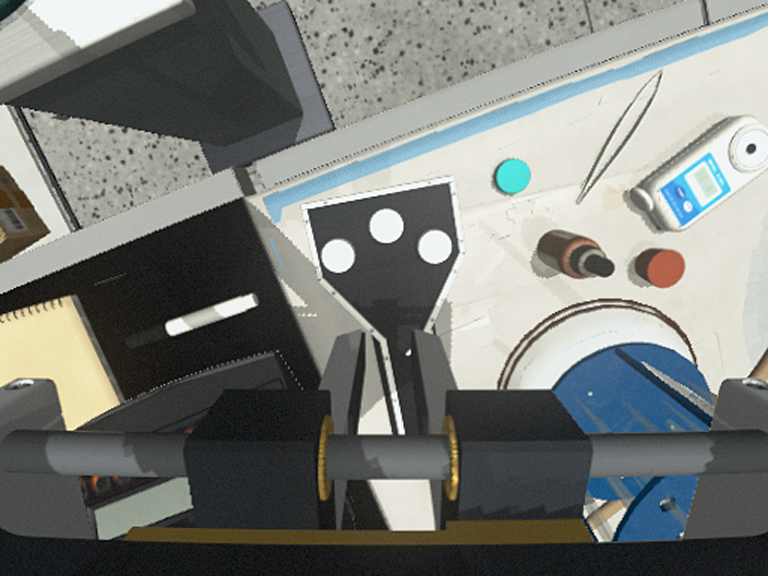

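The wrist view shows the caps at (385,226), (338,256) and (435,247) and the deck's back corners at about (305,207) and (454,180). The fingers are in the foreground. The camera sits behind the pushing direction (−tool x). I'll take one zoom for a precise tray fit.

Run:
```python
from h import *
import pickle
s=pickle.load(open("w1.pkl","rb"));q=np.load("q.npy")
save(s,"w1c.png",(195,110,320,240),4.6)
im=s["color"].astype(int);m=(im.min(2)>150).astype(np.uint8)
n,l,st,c=cv2.connectedComponentsWithStats(m,connectivity=4)
for i in range(1,n):
    if 100<st[i,4]<700 and 200<c[i][0]<310 and c[i][1]<190: 
        w=px2w(s,[c[i]],.022)[0];print(st[i],c[i],w,depthw(s,[c[i]]))
```

```text
[191   0  19  11 118] [200.06779661   4.00847458] [0.19821245 0.24956875 0.022     ] [array([-0.17585342,  0.2010434 , -0.90091431])]
[286   0  22  15 131] [297.02290076   6.53435115] [0.2390139  0.35376423 0.022     ] [array([-0.0302743 ,  0.5697812 , -0.89782969])]
[246 139  23  23 407] [257.24815725 150.14496314] [0.37902699 0.25423185 0.022     ] [array([0.37863618, 0.25439791, 0.02618118])]
[279 153  22  23 394] [289.58883249 164.18020305] [0.41028126 0.28753547 0.022     ] [array([0.40944847, 0.28729376, 0.02663479])]
[214 160  23  22 384] [224.83854167 170.203125  ] [0.38910229 0.20559067 0.022     ] [array([0.38866591, 0.20621647, 0.02559875])]
```

View pics/w1c.png

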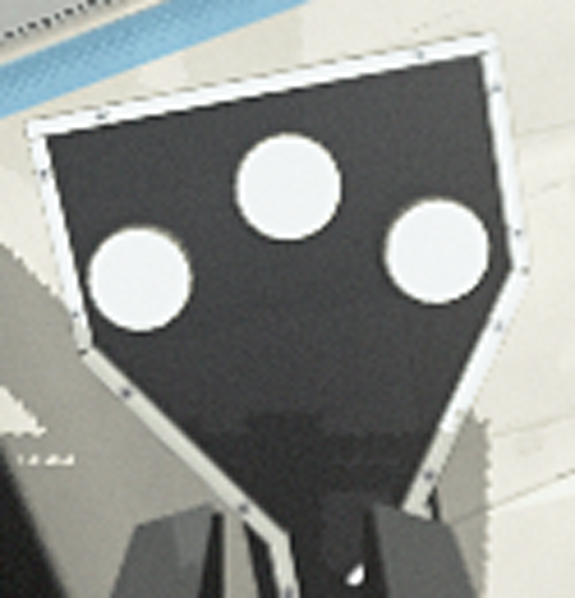

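The zoom shows all three caps clear of the rails, with inner rail corners at (50,137), (480,58), (508,262), (92,345) and (287,533).

Run:
```python
from h import *
import pickle
from scipy.optimize import least_squares
s=pickle.load(open("w1.pkl","rb"))
L=[((67,-17,13),(274,540)),((-2,62,13),(509,263)),((-2,-62,13),(92,345)),((-63,62,13),(481,58)),((-63,-62,13),(49,136))]
P=np.array([a for a,b in L])/1000;uv=(np.array([b for a,b in L])+.5)/4.6-.5+[195,110]
def W(q,P):
    c,sn=np.cos(q[2]),np.sin(q[2]);return np.c_[q[0]+c*P[:,0]-sn*P[:,1],q[1]+sn*P[:,0]+c*P[:,1],P[:,2]]
for dz in (0,.004):
    f=lambda q:(w2px(s,W(q,P)+[0,0,dz])-uv).ravel()
    r=least_squares(f,[.42,.25,-.15],x_scale=[.1,.1,1],loss='soft_l1');q=r.x
    print(dz,q,np.degrees(q[2]),r.cost);print(np.round(f(q).reshape(-1,2),2).tolist())
    if dz==0:np.save("q2.npy",q)
    for w in [(.4103,.2875),(.3891,.2056),(.3790,.2542)]:
        d=np.array(w)-q[:2];c,sn=np.cos(q[2]),np.sin(q[2]);print(np.round(1000*np.array([c*d[0]+sn*d[1],-sn*d[0]+c*d[1]]),1))
# counter height, deck height (median)
for nm,f in(("w1",[(300,215),(330,130),(250,190),(258,170)]),("top0",[(230,230),(215,245),(275,235),(265,245)])):
    s=pickle.load(open(nm+".pkl","rb"))
    for u,v in f: print(nm,(u,v),np.round(np.median([depthw(s,[(u+i,v+j)])[0] for i in range(-3,4) for j in range(-3,4)],0),4))
# rack clearance: points z .1-.4
s=pickle.load(open("top0.pkl","rb"));K,d,E=cam(s);v,u=np.nonzero(s["depth"]>0)
n=cv2.undistortPoints(np.c_[u,v].astype(float).reshape(-1,1,2),K,d).reshape(-1,2)
X=(np.c_[n,np.ones(len(n))]*s["depth"][v,u][:,None]-E[:3,3])@E[:3,:3]
X=X[(X[:,2]>.15)&(X[:,2]<.45)&(X[:,0]>.3)]
q=np.load("q2.npy");c,sn=np.cos(q[2]),np.sin(q[2]);D=(X[:,:2]-q[:2])@np.array([[c,-sn],[sn,c]])*1000
for th in(0,20,30):
    t=np.radians(th);T=np.array([106,0])-19.2*np.array([np.cos(t),np.sin(t)]);Dl=(D-T)@np.array([[np.cos(t),-np.sin(t)],[np.sin(t),np.cos(t)]])
    g=np.hypot(np.maximum(abs(Dl[:,0])-37.5,0),np.maximum(abs(Dl[:,1])-88.5,0));print(th,"clear",g.min(),D[g.argmin()])
```

```text
0 [ 0.41594244  0.24441734 -0.17479012] -10.0147364438159 2.933965350150202
[[1.78, -1.04], [0.0, 1.91], [-0.17, -0.44], [-0.15, 0.18], [-0.57, -0.01]]
[-13.   41.4]
[-19.7 -42.9]
[-38.1   3.2]
0.004 [ 0.41544543  0.24445173 -0.17505281] -10.029787276481791 3.274688493545811
[[1.64, -0.32], [0.4, 2.07], [-0.75, -0.15], [0.2, -0.18], [-1.26, -0.2]]
[-12.6  41.5]
[-19.2 -42.8]
[-37.6   3.3]
w1 (300, 215) [0.4884 0.2796 0.0027]
w1 (330, 130) [0.3884 0.3535 0.0035]
w1 (250, 190) [0.4274 0.2261 0.0119]
w1 (258, 170) [0.4052 0.2458 0.0119]
top0 (230, 230) [0.4477 0.3372 0.0034]
top0 (215, 245) [0.4118 0.3726 0.0018]
top0 (275, 235) [0.4362 0.2298 0.0105]
top0 (265, 245) [0.4126 0.2532 0.0099]
0 clear 23.65056423878308 [134.21827749 109.97037402]
20 clear 39.12471279635231 [118.63239929 118.91763049]
30 clear 51.786892308360464 [112.40608963 124.13770744]
```

```bash
cat > plan.py <<'E'
from h import *
import json
Q=np.array([.4160,.2448,np.radians(-9.3)])
D=19.2  # tcp to cap centre when seated in the fork
def state(n=6):
    P=[];Y=[]
    for _ in range(n):
        snapshot("top");o=get_obs();P.append(o["tool_pos"]);Y.append(o["ee_rot"][2]%(2*np.pi))
    p=np.mean(P,0);print("pose",np.round(p,4),"yaw",round(np.degrees(np.mean(Y)),1),"w",round(o["width"],4),"F",np.round(o["wrist_force"],1))
    c,s=np.cos(Q[2]),np.sin(Q[2]);d=p[:2]-Q[:2];print("tray xy",np.round(1000*np.array([c*d[0]+s*d[1],-s*d[0]+c*d[1]]),1))
    return np.r_[1000*p,np.degrees(np.mean(Y))]
def tcp(x,y,th,z,dist=D):   # cap centre target -> tcp world pose (mm, deg)
    t=np.radians(th);a=np.array([x-dist*np.cos(t),y-dist*np.sin(t)]);c,s=np.cos(Q[2]),np.sin(Q[2])
    return np.r_[1000*Q[:2]+[c*a[0]-s*a[1],s*a[0]+c*a[1]],z,180+np.degrees(Q[2])+th]
def rows(p,targets):
    p=p.copy();out=[]
    for T in targets:
        y=np.radians(p[3]);X=np.array([np.cos(y),np.sin(y),0]);Y=np.array([np.sin(y),-np.cos(y),0]);Z=np.array([0,0,-1.])
        d=T[:3]-p[:3];r=[int(round(d@X)),int(round(d@Y)),int(round(d@Z)),int(round(-(T[3]-p[3])))]
        p[:3]+=r[0]*X+r[1]*Y+r[2]*Z;p[3]-=r[3];out.append(r)
    for i in range(0,len(out),8):print(json.dumps([out[i:i+8]]).replace(" ",""))
    return p
E
python3 - <<'E'
from plan import *
p=state()
H=tcp(-13,41.4,-33,p[2],32);L=H.copy()
lerp=lambda a,b,f:a+(b-a)*f
T=[lerp(p,H,f) for f in(.33,.67,1)]+[np.r_[H[:2],z,H[3]] for z in(150,95,50,35)]
rows(p,T)
E
```

```text
pose [0.4119 0.2463 0.2053] yaw 160.4 w 0.0198 F [ 0.2 -0.9 -0.1]
tray xy [-4.3  0.9]
[[[15,17,0,8],[18,15,0,7],[18,12,0,8],[0,0,55,0],[0,0,55,0],[0,0,45,0],[0,0,15,0]]]
```

```bash
python3 -m creep '[[[15,17,0,8],[18,15,0,7],[18,12,0,8],[0,0,55,0],[0,0,55,0],[0,0,45,0],[0,0,15,0],[0,0,0,0]]]' 0.21
python3 - <<'E'
from plan import *
state()
E
```

```text
time: 2.45
tool_pos: [0.3867, 0.3087, 0.0354]
ee_rot: [-3.141, -0.0, 2.398]
wrist_force: [0.4, 0.3, -0.6]
width: 0.0201
pose [0.3885 0.3095 0.0376] yaw 137.4 w 0.0196 F [-0.  -0.4  0.5]
tray xy [-37.6  59.4]
```

Run:
```python
from h import *
s=[]
for _ in range(10):
    snapshot("wrist");o=get_obs();s.append(np.r_[o["tool_pos"],o["joint_positions"]])
s=np.array(s);print(np.round(s[:,:3]*1000,1).tolist());print(s[:,3:].std(0),s[:,:3].mean(0))
```

```text
[[388.1, 309.0, 37.0], [387.9, 308.8, 36.6], [387.7, 308.7, 36.3], [387.5, 308.6, 36.0], [387.4, 308.5, 35.8], [387.3, 308.4, 35.7], [387.2, 308.4, 35.6], [387.2, 308.4, 35.5], [387.2, 308.4, 35.4], [387.1, 308.4, 35.4]]
[2.56424045e-05 4.65499981e-04 6.17145904e-04 1.74904273e-05
 8.36695580e-05 2.29880664e-05] [0.38745487 0.30856643 0.03594334]
```

```bash
sed -i 's/def state(n=6)/def state(n=1)/; s/snapshot("top");o=get/o=get/' plan.py; python3 -m creep '[[[0,0,10,0],[0,0,9,0],[0,0,0,0],[0,0,0,0]]]'
python3 - <<'E'
from plan import *
p=state()
z=16.5
B=lambda t:(1-t)**2*np.array([-13,41.4])+2*t*(1-t)*np.array([32,5])+t*t*np.array([62,0])
path=[B(t) for t in np.linspace(0,1,14)]
th=lambda x:np.interp(x,[0,75],[-33,15])
T=[tcp(-13,41.4,-33,z,32),tcp(-13,41.4,-33,z,26)]+[tcp(*b,th(b[0]),z) for b in path]+[tcp(x,0,th(x),z) for x in (69,76,83,90,96,101,105,107)]
rows(p,T)
E
```

```text
time: 3.75
tool_pos: [0.387, 0.3083, 0.0164]
ee_rot: [-3.141, -0.0, 2.397]
wrist_force: [-2.2, -1.0, 4.1]
width: 0.0196
pose [0.387  0.3083 0.0164] yaw 137.4 w 0.0196 F [-2.2 -1.   4.1]
tray xy [-38.9  58. ]
[[[1,0,0,0],[-6,0,0,0],[-7,0,0,0],[-8,-1,0,0],[-9,0,0,-1],[-8,-2,0,-4],[-7,-2,0,-4],[-7,-3,0,-4]]]
[[[-7,-2,0,-4],[-7,-3,0,-3],[-6,-2,0,-4],[-6,-3,0,-3],[-5,-3,0,-4],[-5,-2,0,-3],[-5,-3,0,-3],[-5,-2,0,-3]]]
[[[-7,-2,0,-4],[-7,-3,0,-4],[-7,-2,0,0],[-6,-1,0,0],[-6,-2,0,0],[-5,-1,0,0],[-4,-1,0,0],[-2,-1,0,0]]]
```

```bash
python3 -m creep '[[[0,0,0,0],[0,0,0,0]]]'; python3 -m creep '[[[0,0,-1,0],[0,0,0,0]]]'
```

```text
time: 4.0
tool_pos: [0.387, 0.3083, 0.0164]
ee_rot: [-3.141, -0.0, 2.397]
wrist_force: [-1.4, -0.7, 2.9]
width: 0.0199
time: 4.25
tool_pos: [0.3871, 0.3084, 0.0171]
ee_rot: [-3.142, -0.0, 2.397]
wrist_force: [0.8, 0.8, 0.1]
width: 0.0197
```

The fingertips met the rail at a reading of about 16.5 mm. The cameras also read everything about 3 mm high, so in these readings the tray stands about 3 mm higher. I'll work at 20 mm, which is about 16.5 mm above the tray's origin.

```bash
python3 -m creep '[[[0,0,-3,0],[-5,0,0,0],[-7,0,0,0],[-8,-1,0,0],[-9,0,0,-1],[-8,-2,0,-4],[-7,-2,0,-4],[-7,-3,0,-4]]]'
python3 - <<'E'
from plan import *
import pickle
p=state();s=snapshot("top");save(s,"t2.png",(205,155,305,280),4.8)
E
```

```text
time: 5.25
tool_pos: [0.4215, 0.2684, 0.0205]
ee_rot: [3.141, 0.0, 2.627]
wrist_force: [-0.3, -1.0, -0.9]
width: 0.0201
pose [0.4215 0.2684 0.0205] yaw 150.5 w 0.0201 F [-0.3 -1.  -0.9]
tray xy [ 1.6 24.2]
```

View pics/t2.png

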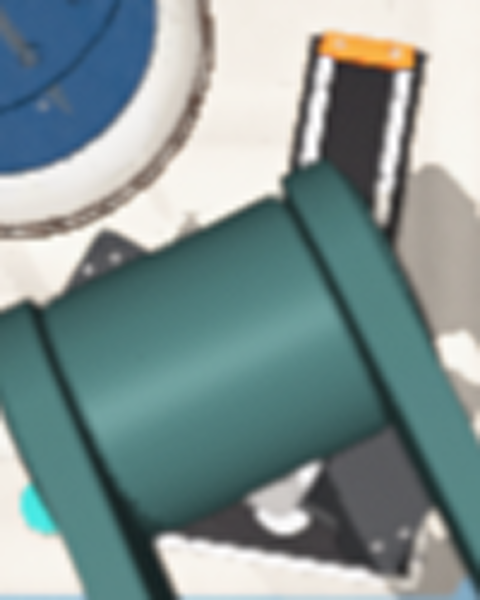

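The arm hides the tray from the top camera; only cap C shows, at (283,510). I'll check with the side camera.

Run:
```python
from h import *
s=snapshot("side");a=s["color"][175:260,225:375,::-1]
w=snapshot("wrist")["color"][90:290,170:340,::-1]
a=cv2.resize(a,(529,300),interpolation=cv2.INTER_CUBIC);w=cv2.resize(w,(255,300),interpolation=cv2.INTER_CUBIC)
cv2.imwrite("pics/m2.png",np.hstack([a,w]))
```

```text
(no output)
```

View pics/m2.png

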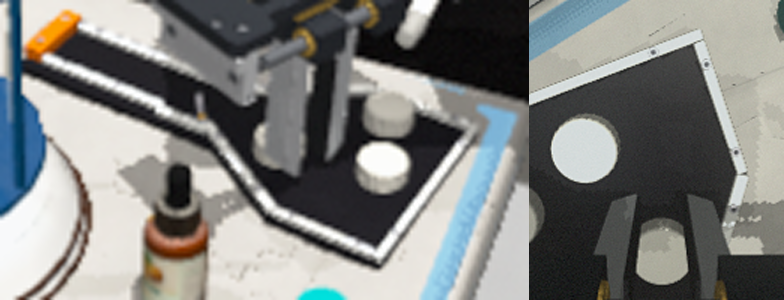

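Left (side view): cap A is ahead of the fingers at (265,145), with B and C undisturbed. Right (wrist view): the cap sits seated between the two fingers at (660,250). I continue.

Run:
```python
from plan import *
p=state()
z=20
B=lambda t:(1-t)**2*np.array([-13,41.4])+2*t*(1-t)*np.array([32,5])+t*t*np.array([62,0])
path=[B(t) for t in np.linspace(0,1,14)[6:]]
th=lambda x:np.interp(x,[0,75],[-33,15])
T=[tcp(*b,th(b[0]),z) for b in path]+[tcp(x,0,th(x),z) for x in (69,76,83,90,96,101,105,107)]
rows(p,T)
```

```text
pose [0.4214 0.2685 0.0204] yaw 150.2 w 0.0198 F [-0.4  0.4 -0. ]
tray xy [ 1.5 24.3]
[[[-7,-2,0,-4],[-6,-3,0,-3],[-6,-2,0,-4],[-6,-3,0,-3],[-5,-3,0,-4],[-6,-2,0,-3],[-5,-3,0,-3],[-4,-2,0,-3]]]
[[[-7,-2,0,-5],[-7,-3,0,-3],[-7,-2,0,0],[-7,-1,0,0],[-6,-2,0,0],[-4,-1,0,0],[-4,-1,0,0],[-2,-1,0,0]]]
```

```bash
python3 -m creep '[[[-7,-2,0,-4],[-6,-3,0,-3],[-6,-2,0,-4],[-6,-3,0,-3],[-5,-3,0,-4],[-6,-2,0,-3],[-5,-3,0,-3],[-4,-2,0,-3]]]'
python3 - <<'E'
from plan import *
p=state();z=20
s=snapshot("wrist");save(s,"w3.png",(150,90,350,290),2)
th=lambda x:np.interp(x,[0,75],[-33,15])
rows(p,[tcp(x,0,th(x),z) for x in (69,76,83,90,96,101,105,107)])
E
```

```text
time: 6.4
tool_pos: [0.4575, 0.2361, 0.0204]
ee_rot: [3.141, -0.0, 3.096]
wrist_force: [0.1, 0.7, 0.5]
width: 0.0198
pose [0.4575 0.2361 0.0204] yaw 177.4 w 0.0198 F [0.1 0.7 0.5]
tray xy [42.4 -1.9]
[[[-7,-3,0,-4],[-7,-2,0,-4],[-7,-2,0,0],[-7,-2,0,0],[-6,-1,0,0],[-5,-2,0,0],[-3,-1,0,0],[-2,0,0,0]]]
```

View pics/w3.png

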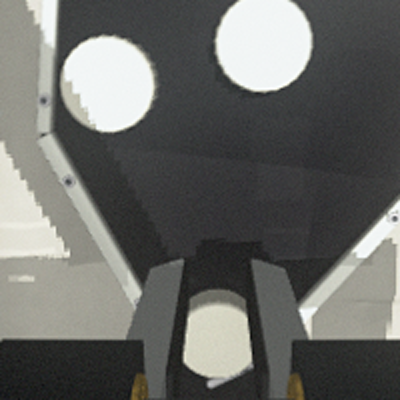

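Cap A is still seated between the fingers at (217,335), with the pawl leaf just ahead at (230,380). It enters the gate next.

```bash
python3 -m creep '[[[-7,-3,0,-4],[-7,-2,0,-4],[-7,-2,0,0],[-7,-2,0,0],[-6,-1,0,0],[-5,-2,0,0],[-3,-1,0,0],[-2,0,0,0]]]'
python3 - <<'E'
from plan import *
p=state()
E
python3 -m creep '[[[0,0,0,0],[0,0,0,0]]]'
python3 - <<'E'
from plan import *
p=state()
a=snapshot("side")["color"][175:245,225:325,::-1]
w=snapshot("wrist")["color"][180:300,190:310,::-1]
a=cv2.resize(a,(429,300),interpolation=cv2.INTER_CUBIC);w=cv2.resize(w,(300,300),interpolation=cv2.INTER_CUBIC)
cv2.imwrite("pics/m4.png",np.hstack([a,w]))
E
```

```text
time: 7.45
tool_pos: [0.5021, 0.2258, 0.0205]
ee_rot: [3.141, -0.0, -3.048]
wrist_force: [-0.9, 0.2, 0.7]
width: 0.0198
pose [0.5021 0.2258 0.0205] yaw 185.3 w 0.0198 F [-0.9  0.2  0.7]
tray xy [88.1 -4.9]
time: 7.7
tool_pos: [0.5018, 0.2258, 0.0205]
ee_rot: [3.141, -0.0, -3.048]
wrist_force: [-0.4, 0.8, -0.8]
width: 0.0197
pose [0.5018 0.2258 0.0205] yaw 185.4 w 0.0197 F [-0.4  0.8 -0.8]
tray xy [87.8 -4.8]
```

View pics/m4.png

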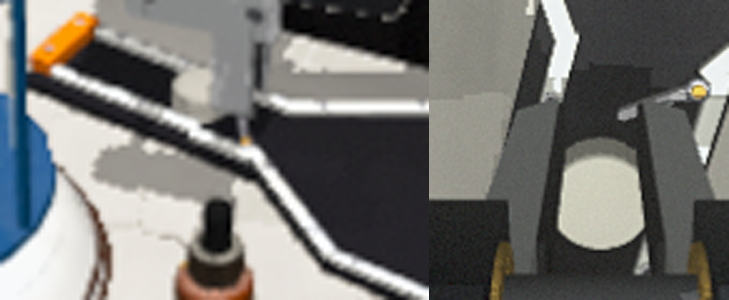

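Left: cap A is in the lane at (195,95). Right: the cap is at (600,195) and the pawl is shut behind it, with its leaf running from its pivot (700,90) to its tip (625,112). Now cap B.

```bash
python3 -m creep '[[[1,0,-3,0],[2,0,-12,0],[0,0,-25,0],[0,0,0,0]]]'
python3 - <<'E'
from plan import *
p=state()
H=tcp(-19.7,-42.9,33,60,34)
lerp=lambda a,b,f:a+(b-a)*f
rows(p,[lerp(p,H,f) for f in(.25,.5,.75,1)]+[np.r_[H[:2],z,H[3]] for z in(45,30,20)])
E
```

```text
time: 8.3
tool_pos: [0.501, 0.2262, 0.0637]
ee_rot: [3.14, 0.006, -3.048]
wrist_force: [1.0, -0.1, -0.2]
width: 0.0199
pose [0.501  0.2262 0.0637] yaw 185.4 w 0.0199 F [ 1.  -0.1 -0.2]
tray xy [86.9 -4.6]
[[[36,-5,1,-5],[37,-2,1,-4],[37,0,1,-5],[36,4,1,-4],[0,0,15,0],[0,0,15,0],[0,0,10,0]]]
```

```bash
python3 -m creep '[[[36,-5,1,-5],[37,-2,1,-4],[37,0,1,-5],[36,4,1,-4],[0,0,0,0],[0,0,15,0],[0,0,15,0],[0,0,5,0]]]'; python3 -m creep '[[[0,0,5,0],[0,0,0,0]]]'
python3 - <<'E'
from plan import *
p=state();z=20.3
s=snapshot("wrist");im=s["color"].astype(int);m=(im.min(2)>150).astype(np.uint8)
n,l,st,c=cv2.connectedComponentsWithStats(m,connectivity=4)
for i in range(1,n):
    if 200<st[i,4]<700 and 15<st[i,2]<32 and 15<st[i,3]<32: print(st[i],px2w(s,[c[i]],.025)[0])
B=lambda t:(1-t)**2*np.array([-19.7,-42.9])+2*t*(1-t)*np.array([30,-6])+t*t*np.array([62,0])
path=[B(t) for t in np.linspace(0,1,14)]
th=lambda x:np.interp(x,[0,60],[33,15])
T=[tcp(-19.7,-42.9,33,z,27)]+[tcp(*b,th(b[0]),z) for b in path]+[tcp(x,0,th(x),z) for x in (69,76,83,90,96,101,105,107)]
rows(p,T)
E
```

```text
time: 9.3
tool_pos: [0.3557, 0.1908, 0.0194]
ee_rot: [3.141, -0.004, -2.734]
wrist_force: [-0.4, -0.7, 0.2]
width: 0.0198
time: 9.55
tool_pos: [0.3566, 0.1912, 0.0162]
ee_rot: [-3.142, -0.0, -2.734]
wrist_force: [-0.4, 0.2, 0.4]
width: 0.0198
pose [0.3566 0.1912 0.0162] yaw 203.4 w 0.0198 F [-0.4  0.2  0.4]
tray xy [-49.9 -62.5]
[242 209  19  23 219] [0.34705931 0.18079215 0.025     ]
[[[-9,0,-4,0],[-8,0,0,0],[-9,1,0,0],[-9,0,0,0],[-9,0,0,0],[-8,1,0,2],[-8,1,0,2],[-7,1,0,2]]]
[[[-7,0,0,2],[-7,1,0,2],[-6,1,0,2],[-7,0,0,2],[-5,1,0,1],[-6,0,0,2],[-5,0,0,1],[-7,-1,0,0]]]
[[[-6,-2,0,0],[-7,-2,0,0],[-7,-2,0,0],[-6,-1,0,0],[-5,-2,0,0],[-3,-1,0,0],[-2,0,0,0]]]
```

```bash
python3 -m creep '[[[0,0,-4,0],[-9,0,0,0],[-8,0,0,0],[-9,1,0,0],[-9,0,0,0],[-9,0,0,0],[-8,1,0,2],[-8,1,0,2]]]';python3 -m creep '[[[-7,1,0,2],[-7,0,0,2],[-7,1,0,2],[-6,1,0,2],[-7,0,0,2],[-5,1,0,1],[-6,0,0,2],[-5,0,0,1]]]'
python3 - <<'E'
from plan import *
p=state();z=20.3
s=snapshot("wrist");save(s,"w5.png",(150,90,350,290),2)
rows(p,[tcp(x,0,15,z) for x in (69,76,83,90,96,101,105,107)])
E
```

```text
time: 10.6
tool_pos: [0.411, 0.2178, 0.0204]
ee_rot: [3.142, -0.0, -2.805]
wrist_force: [-0.3, 0.2, 0.4]
width: 0.02
time: 11.6
tool_pos: [0.4584, 0.2327, 0.0205]
ee_rot: [3.142, 0.0, -3.049]
wrist_force: [-0.2, -0.7, 0.1]
width: 0.0198
pose [0.4584 0.2327 0.0205] yaw 185.3 w 0.0198 F [-0.2 -0.7  0.1]
tray xy [43.8 -5.1]
[[[-6,-2,0,0],[-7,-1,0,0],[-7,-2,0,0],[-7,-2,0,0],[-6,-1,0,0],[-4,-2,0,0],[-4,-1,0,0],[-2,0,0,0]]]
```

View pics/w5.png

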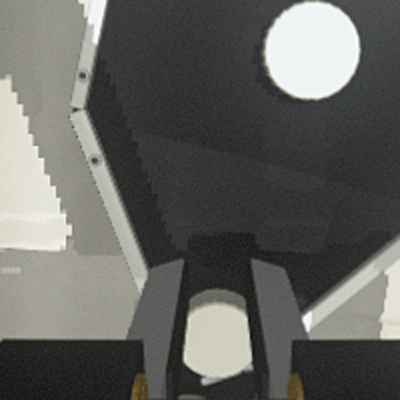

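Cap B is seated in the fork at (217,335) and cap C is untouched at (312,50). The pawl leaf is ahead at (230,380). I push B in.

```bash
python3 -m creep '[[[-6,-2,0,0],[-7,-1,0,0],[-7,-2,0,0],[-7,-2,0,0],[-6,-1,0,0],[-4,-2,0,0],[-4,-1,0,0],[-2,0,0,0]]]'; python3 -m creep '[[[0,0,0,0],[0,0,0,0]]]'
python3 - <<'E'
from plan import *
p=state()
w=snapshot("wrist");save(w,"w6.png",(190,180,310,300),3)
a=snapshot("side")["color"][175:245,225:325,::-1];cv2.imwrite("pics/s6.png",cv2.resize(a,(429,300)))
im=cv2.imread("pics/w6.png");b=cv2.imread("pics/s6.png");cv2.imwrite("pics/m6.png",np.hstack([b,cv2.resize(im,(300,300))]))
E
```

```text
time: 12.65
tool_pos: [0.5021, 0.2257, 0.0205]
ee_rot: [3.141, 0.0, -3.048]
wrist_force: [0.4, 0.9, 0.4]
width: 0.0199
time: 12.9
tool_pos: [0.5018, 0.2258, 0.0205]
ee_rot: [3.141, 0.0, -3.048]
wrist_force: [-0.1, -0.8, 0.5]
width: 0.02
pose [0.5018 0.2258 0.0205] yaw 185.4 w 0.02 F [-0.1 -0.8  0.5]
tray xy [87.8 -4.9]
```

View pics/m6.png

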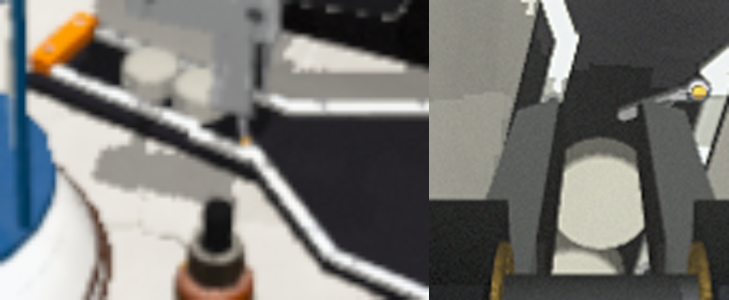

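Both caps A and B lie in the lane, at (150,75) and (198,95). The pawl is shut behind B, with its tip at (625,112). Now cap C.

```bash
python3 -m creep '[[[1,0,-3,0],[2,0,-12,0],[0,0,-25,0],[0,0,0,0],[0,0,0,0]]]'
python3 - <<'E'
from plan import *
p=state();p[2]=60.5
s=snapshot("wrist");im=s["color"].astype(int);m=(im.min(2)>150).astype(np.uint8)
n,l,st,c=cv2.connectedComponentsWithStats(m,connectivity=4)
for i in range(1,n):
    if 200<st[i,4]<900 and 15<st[i,2]<35 and 15<st[i,3]<35:
        d=px2w(s,[c[i]],.025)[0,:2]-Q[:2];k,sn=np.cos(Q[2]),np.sin(Q[2]);print(st[i],np.round(1000*np.array([k*d[0]+sn*d[1],-sn*d[0]+k*d[1]]),1))
H=tcp(-38,3.2,8,60,34)
lerp=lambda a,b,f:a+(b-a)*f
rows(p,[lerp(p,H,f) for f in(.25,.5,.75,1)]+[np.r_[H[:2],z,H[3]] for z in(45,30,20.5)])
E
```

```text
time: 13.62
tool_pos: [0.4987, 0.2254, 0.0604]
ee_rot: [3.142, 0.0, -3.048]
wrist_force: [-0.7, 0.1, 0.3]
width: 0.0197
pose [0.4987 0.2254 0.0604] yaw 185.4 w 0.0197 F [-0.7  0.1  0.3]
tray xy [84.8 -5.8]
[244 225  30  32 767] [107.  -0.]
[240 258  26  28 593] [136.4   2.1]
[[[38,11,0,2],[37,10,0,1],[39,8,0,2],[38,8,0,2],[0,0,16,0],[0,0,14,0],[0,0,10,0]]]
```

```bash
python3 -m creep '[[[38,11,0,2],[37,10,0,1],[39,8,0,2],[38,8,0,2],[0,0,0,0],[0,0,16,0],[0,0,14,0],[0,0,0,0]]]'; python3 -m creep '[[[0,0,9,0],[0,0,0,0],[0,0,0,0]]]'
python3 - <<'E'
from plan import *
p=state();z=20.3
B=lambda t:np.array([-38,3.2])*(1-t)+t*np.array([62,0])
th=lambda x:np.interp(x,[0,60],[8,15])
T=[tcp(-38,3.2,8,z,27)]+[tcp(*b,th(b[0]),z) for b in map(B,np.linspace(0,1,14))]+[tcp(x,0,th(x),z) for x in (69,76,83,90,96,101,105,107)]
rows(p,T)
E
```

```text
time: 14.68
tool_pos: [0.3443, 0.2537, 0.0281]
ee_rot: [-3.139, -0.004, 3.112]
wrist_force: [0.5, 0.4, 1.5]
width: 0.0199
time: 15.05
tool_pos: [0.3454, 0.2549, 0.0217]
ee_rot: [3.141, 0.0, 3.113]
wrist_force: [-0.1, 0.3, -0.8]
width: 0.0199
pose [0.3454 0.2549 0.0217] yaw 178.4 w 0.0199 F [-0.1  0.3 -0.8]
tray xy [-71.3  -1.5]
[[[-7,0,1,0],[-7,0,0,0],[-8,-1,0,0],[-8,-1,0,0],[-7,-2,0,0],[-8,-1,0,0],[-7,-1,0,0],[-8,-2,0,-1]]]
[[[-8,-2,0,-1],[-7,-1,0,-1],[-8,-2,0,-1],[-7,-2,0,-1],[-8,-3,0,-1],[-7,-2,0,-1],[-7,-2,0,0],[-7,-2,0,0]]]
[[[-7,-2,0,0],[-7,-2,0,0],[-6,-1,0,0],[-6,-2,0,0],[-5,-1,0,0],[-4,-1,0,0],[-2,-1,0,0]]]
```

```bash
python3 -m creep '[[[-7,0,1,0],[-7,0,0,0],[-8,-1,0,0],[-8,-1,0,0],[-7,-2,0,0],[-8,-1,0,0],[-7,-1,0,0],[-8,-2,0,-1]]]';python3 -m creep '[[[-8,-2,0,-1],[-7,-1,0,-1],[-8,-2,0,-1],[-7,-2,0,-1],[-8,-3,0,-1],[-7,-2,0,-1]]]'
python3 - <<'E'
from plan import *
p=state();z=20.3
s=snapshot("wrist");save(s,"w7.png",(150,90,350,290),2)
rows(p,[tcp(x,0,15,z) for x in (62,69,76,83,90,97,102,106)])
im=s["color"].astype(int)
for img in (cv2.imread("pics/w5.png"),cv2.imread("pics/w7.png")):
    m=(img[290:390,150:290].min(2)>120);y,x=np.nonzero(m);print(m.sum(),x.mean()+150,y.mean()+290)
E
```

```text
time: 16.05
tool_pos: [0.4054, 0.245, 0.0204]
ee_rot: [3.142, -0.0, 3.131]
wrist_force: [-0.4, 0.6, -0.3]
width: 0.0198
time: 16.8
tool_pos: [0.4509, 0.2343, 0.0205]
ee_rot: [3.142, 0.0, -3.047]
wrist_force: [-0.5, 0.6, -0.1]
width: 0.0197
pose [0.4509 0.2343 0.0205] yaw 185.4 w 0.0197 F [-0.5  0.6 -0.1]
tray xy [36.1 -4.7]
[[[-7,-2,0,0],[-7,-2,0,0],[-7,-2,0,0],[-6,-1,0,0],[-7,-2,0,0],[-7,-2,0,0],[-5,-1,0,0],[-4,-1,0,0]]]
4474 217.1023692445239 341.2657577112204
4515 217.68992248062017 341.6626799557032
```

The cap blob in the fork matches the cap B picture (217,341), so C is seated. I push it in.

```bash
python3 -m creep '[[[-7,-2,0,0],[-7,-2,0,0],[-7,-2,0,0],[-6,-1,0,0],[-7,-2,0,0],[-7,-2,0,0],[-5,-1,0,0],[-4,-1,0,0]]]';python3 -m creep '[[[0,0,0,0],[0,0,0,0]]]';python3 -m creep '[[[1,0,-3,0],[2,0,-12,0],[0,0,-30,0],[0,0,-50,0],[0,0,-50,0],[50,0,0,0],[50,0,0,0],[50,0,0,0]]]';python3 -m creep '[[[40,-20,0,0],[0,0,0,0],[0,0,0,0]]]'
python3 - <<'E'
from plan import *
p=state()
s=snapshot("top");a=s["color"][150:275,200:305,::-1];b=snapshot("wrist")["color"][180:,150:350,::-1]
cv2.imwrite("pics/end.png",np.hstack([cv2.resize(a,(378,450),interpolation=cv2.INTER_CUBIC),cv2.resize(b,(420,450),interpolation=cv2.INTER_CUBIC)]))
im=s["color"].astype(int);m=((im.min(2)>150)).astype(np.uint8)
n,l,st,c=cv2.connectedComponentsWithStats(m,connectivity=4)
for i in range(1,n):
    d=px2w(s,[c[i]],.025)[0,:2]-Q[:2];k,sn=np.cos(Q[2]),np.sin(Q[2]);t=1000*np.array([k*d[0]+sn*d[1],-sn*d[0]+k*d[1]])
    if st[i,4]>40 and abs(t[1])<60 and -60<t[0]<190: print(st[i],np.round(t,1))
E
```

```text
time: 17.85
tool_pos: [0.5017, 0.2262, 0.0205]
ee_rot: [3.141, 0.0, -3.048]
wrist_force: [0.1, 1.4, -0.2]
width: 0.0199
time: 18.1
tool_pos: [0.5012, 0.2263, 0.0205]
ee_rot: [3.141, -0.0, -3.048]
wrist_force: [0.4, 0.1, 0.4]
width: 0.0197
time: 19.1
tool_pos: [0.3476, 0.2118, 0.1666]
ee_rot: [3.141, 0.002, -3.048]
wrist_force: [-0.3, 0.7, -0.4]
width: 0.0198
time: 19.48
tool_pos: [0.3117, 0.1886, 0.1665]
ee_rot: [3.141, 0.003, -3.048]
wrist_force: [0.2, -0.8, -0.3]
width: 0.0195
pose [0.3117 0.1886 0.1665] yaw 185.4 w 0.0195 F [ 0.2 -0.8 -0.3]
tray xy [-93.9 -72.3]
```

View pics/end.png

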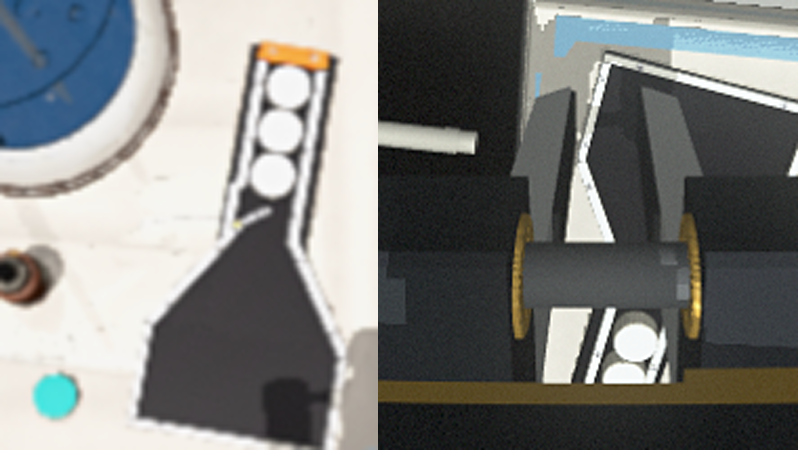

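The top view shows all three caps in single file at (287,88), (280,132) and (271,175). The pawl is shut behind them, with its tip at (268,210) just clear of the last cap, and the deck is empty. The bottle and turquoise cap have not moved. I'm handing in.

```bash
python3 -c "
from bench import ticket
print(ticket.close_job())"
```

```text
the job is handed in; nothing more can be done
None
```

I swept all three white caps through the gate one at a time, pushing with the fingers parted 20 mm as a two-point fork and never gripping or lifting. After each of the first two, I checked that the pawl had shut before I brought the next cap.

- **End state:** The final top picture shows the three caps in single file against the end stop, with the pawl shut behind them. The deck is empty and the arm is clear, at about 19.5 s of the 58 s allowed.
- **Bystanders:** The bottle and turquoise cap look unmoved in that picture. I never went near the stopper, tweezers or pen, but did not compare their positions numerically at the end.
- **Rail touch:** On the first descent the fingertips lightly touched a rail at about 4 N, at a tool height reading of 16.4 mm. The cameras also read everything about 3 mm high, so I worked at 20 mm.
- **Checks that failed or disagreed:** The two camera fits of the tray differed by about 1° in angle, so I used a value in between. A final automatic measurement of the cap positions found nothing, probably because the caps merged with the white rails. The final check is therefore by eye.
- **Budget:** I viewed 12 pictures, two over the 10.

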